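Dial open the cutter lockbox

TASK

Open the grey cutter lockbox; its dial reads like a clock face whose twelve is the pair of short bars at the box's far edge, with the crank knob as the hand. Wind the crank clockwise (seen from above) at least two full turns and stop at four, go back counter-clockwise one full turn past four and on to stop at one, then turn slowly clockwise again and feel for the place, different each time, where the dial comes up firm against a stop: stop turning there, do not force it. Let go of the crank and slide the shutter beside it fully open, away from the dial, without disturbing the loose parts lying near the box.

Things in the scene. Friction and masses are not known exactly. Their poses are not given: they have to be found in the camera images.
- lockbox: Grey steel lockbox, 90 x 190 x 125 mm, fixed to the bench, turned up to 0.15 rad; origin at the centre of its underside. x points to its far long side, y along it to the left, z up. Its top (the deck, z = 125 mm) has the combination dial at the -y end and the sliding shutter at the +y end.
- dial_axis (a point): Centre of the dial, on the deck; axes as the box's, so x points to twelve o'clock (two parallel bars), -y to three. Three, six and nine have one bar each, other hours a stud, 40 mm from the axis. Dial: knurled dark disc, 68 mm diameter, its top 9 mm above this point, the flat crank arm 13 mm, the hub 16 mm. It drags two hidden wheels, each with 5.5 rad of lost motion.
- crank_grip (a point): Centre of the black upright crank knob, 28 mm from the dial axis, 33 mm above the deck: a cylinder, 18 mm diameter, from 13 to 53 mm above the deck. It spins freely on its own axis, so it can be pinched from above and carried round a circle without turning the hand. Turning takes about 1 to 5 N at the knob; at the final stop the force rises by 5 N for every 0.1 rad (2.8 mm) farther.
- dial (a joint): Dial angle, rad, counted over full turns: 0 with the knob at twelve, positive counter-clockwise from above (one is -0.52, four is -2.09). Starts within 1.2 of 0. The farthest point before each reversal counts, within about 10 degrees of the hour named. After one, the final stop comes somewhere between half past two and nine; if it runs past ten, dial all again from the start.
- telltale (a point): Top of a small brass pin, 4 mm across, in a black slot at the deck's far edge between dial and shutter, 37.5 mm along x and 34 mm along y from the dial axis while locked. At the final stop a spring bolt drops in by itself, frees the shutter, holds the dial both ways and carries this pin 8 mm along the box's -x.
- shutter_grip (a point): Centre of the black upright knob on the shutter, 18 mm diameter, from 10 to 39 mm above the deck (this point: 26 mm), 89 mm from the dial axis along the box's y while shut.
- shutter (a joint): Travel of the sliding steel shutter (82 x 91 x 4 mm) over the cutter compartment, m: 0 shut, 0.055 fully open, along the box's +y, away from the dial. It slides with about 1.5 N when unlocked, is held fast by the bolt until then, and stays where it is left, standing out over the box's end.
- round_slug: Bystander: loose bright steel cylinder, 54 mm diameter, 50 mm tall, left of the box; origin at the centre of its underside.
- clamp_strap: Bystander: loose brown clamp strap with two holes, 28 x 76 x 14 mm, lying near the bench's front edge left of the box; origin at the centre of its underside.
- hex_nut: Bystander: loose hexagon nut, 23 x 25 x 16 mm, on the bench right of the box; origin at the centre of its underside.
- cam (a joint): Wind-up of the hidden cushion spring in the dial, rad: 0 until the final stop is met, then how far the dial has been forced on beyond it (clockwise positive). Over 0.45 (some 20 N at the knob) the dial has been forced and the lock is damaged.

How it is judged:
By the outcome, as a careful person would: the job done as asked, in the order asked, and still so for the second after the job is handed in, with the robot touching nothing.
It also fails if it takes over 72 s, if anything falls off the work surface, if the arm or the gripper's body presses on something with over 40 N, if the wrist force passes 120 N, or if a joint passes its speed limit or range.

ROBOT

A 6-joint arm with a two-finger parallel gripper is mounted at the origin on a cart in front of the work surface, level with it; the furniture and walls round the work are solid. World frame = base frame: x ahead of the robot, y to its left, z up, the work surface at z = 0. Lengths are in m, angles in degrees, forces in N, time in s.
With the tool pointing down it reaches from about 0.25 to 0.725 m from the base axis. Payload 9.7 kg.
Tool frame: the origin (TCP) lies at the very end of the fingers, on their centre line; the grasp point (between the pads) lies 19 mm behind it (bot.hold_point_z is the distance from the TCP to the grasp point, in m); z points along the fingers, y is the line along which they close (so a half turn about z gives the same grasp; the last joint's range is limited). The gripper opens to 85 mm and grips with 20 to 120 N. Pads are 22 mm wide; open, the fingers measure 114 mm over their backs; the gripper's body (76 mm by 85 mm) begins 54 mm behind the grasp point. The pads swing forward as they close: fully open they stand 13 mm farther back than shut.
Start: joints at [-66.463, 4.979, 10.078, 95.1, 0, 90], TCP at [0.22, -0.504, 0.231] pointing down, gripper open.
Joint ranges: [-179.16, 179.16], [-48.56, 103.87], [-65.8, 70.77], [-126.05, 130.52], [-82.76, 87.17], [-180, 180]. Speed limits (degrees/s): [127.2, 127.2, 147.25, 180, 180, 180].

INTERFACE

Orientations are given as [roll, pitch, yaw] about the fixed x, y, z axes, in that order (R = Rz(yaw) Ry(pitch) Rx(roll)).
In Python, from workcell import bot gives the robot as it stands.
- The arm moves only by the tool play_rows, never from a script. Its argument "targets" is a list of rows, each an object with "grip": the closure in counts, from 0 (fully open) to 255 (shut); "linear": the shift along the world's x, y, z in cm, a list of three; "delta_rot": the turn, a rotation vector about the world's x, y, z in rad, a list of three. A call has 1 to 10 rows; each row is the pose to reach, as a shift and turn from the pose commanded when the call began; what a row does not reach only later rows make up. A row lasts 1/10 s, in which the tool goes at most 50 mm and 8.59 degrees, less where a joint would pass 70% of its speed; a pose out of reach is approached as far as the arm can. A call with a gripper value outside its range is refused whole. The fingers move at their own pace and stop on an object; "force" is the grip in N (left out, the last holds). Time passes only in rows, so rows that repeat a pose let the fingers close. It gives the time, the measured TCP pose, the force, the opening and the grip force at its end, in the units of the state.
- bot.get_obs(): the state, without advancing time (a new reading comes with each control period).
- bot.camera(name): name is "side" or "top" or "wrist"; returns a dict with "color" (384x512x3 uint8, red, green, blue), "range_z" (384x512 float32, m along the optical axis (not along the pixel's ray), 0 where there is no reading), "fov_y" (degrees; the focal length in pixels is half the picture's height over the tangent of half this angle, whatever the lens; pixels are square), "cx", "cy" (the principal point, pixels), "world_to_cam" (4x4, takes a point from world to camera coordinates). Camera axes: x right, y up, looking along -z (the intrinsics and any distortion apply to the point x, -y, -z); pixel columns grow to the right and rows downward; lengths in m; the calibration is good to about 2 mm. A picture is of the moment at which its call begins.
- bot.job_done(): hands the job in; it is judged then, once.
Trained networks look in a picture, given as the dict that the camera call returned (one of the last four; its "shot" number tells which), for a name from the list of things; names that differ only in an ending like _2 or _b are one class to them, and where a whole thing is asked for, a point or a joint stands for the part that bears it (a point fixed in the world has none). Each returns a list of dicts, best first, with "conf" (0 to 1); they miss things now and then, are a little off and sometimes report something else, mostly with a low value. They report only what shows in the picture. A call takes as long as a camera call.
- bot.search_frame(picture, target): "box" ([left, top, right, bottom] in pixels, round what is visible of it).
- bot.trace(picture, target): "pixels" (384x512 bool, what is visible of it) and "box" ([left, top, right, bottom] in pixels, round what is visible of it).
- bot.pinpoint(picture, target): "pixel" ([column, row] in pixels: a listed point, or the origin of a listed thing).
The state is a dict: "time": time; "q": joint angles; "qd": joint speeds; "joint_efforts": joint torques, N m; "ee_pos": TCP position; "tcp_rot": TCP orientation; "wrist_force": force on the tool from outside, world axes, zero at the start; "torque": the same for the moment, N m; "opening": finger opening in m; "grasp_force": force on a finger pad.
Only numpy, scipy, OpenCV 4.12 (cv2) and the standard library are available. Lean on these libraries where they do the work, as an engineer would, in place of code of your own. Each camera call takes 0.05 s, during which the arm holds its last target. There are 200 camera calls.

## Working session

There is one attempt and no reset: what is moved stays moved. The work goes in short steps, Python scripts to look and compute and a tool call to move; the robot and the scene stay as the last step left them, time stands still between calls to the robot, and variables do not carry over. Pictures are saved under pics/ and viewed, at most 10 in all, crops included, and the job is handed in when it is done.

Besides the shell and the picture viewer there is one more tool, called after "Call:" as name(argument=value, ...), one argument or row to a line, values as JSON. play_rows: Moves the arm, as the interface text tells. Its arguments: {"type":"object","properties":{"targets":{"type":"array","items":{"type":"object","properties":{"grip":{"type":"number"},"linear":{"type":"array","items":{"type":"number"}},"delta_rot":{"type":"array","items":{"type":"number"}}}}},"force":{"type":"number"}},"required":["targets"]}

```bash
mkdir -p pics
cat > h.py <<'E'
import numpy as np, cv2
from workcell import bot
def f(p): return 192/np.tan(np.radians(p["fov_y"]/2))
def unproj(p,px,z=None):
    u,v=px; F=f(p); d=np.array([(u-p["cx"])/F,-(v-p["cy"])/F,-1.0])
    M=np.linalg.inv(np.array(p["world_to_cam"])); o=M[:3,3]; w=M[:3,:3]@d
    if z is not None: return o+w*(z-o[2])/w[2]
    return o+w*p["range_z"][int(round(v)),int(round(u))]
def proj(p,X):
    c=np.array(p["world_to_cam"])@np.append(X,1); F=f(p)
    return p["cx"]+F*c[0]/-c[2], p["cy"]-F*c[1]/-c[2]
def save(p,n): cv2.imwrite("pics/"+n,p["color"][:,:,::-1])
E
python3 - <<'E'
from h import *
np.set_printoptions(precision=4,suppress=True)
o=bot.get_obs(); print({k:np.round(v,3) for k,v in o.items()})
ims=[]
for n in ["top","side"]:
    p=bot.camera(n); ims.append(p["color"])
    print(n,[k for k in p if k not in("color","range_z")],p["fov_y"],p["cx"],p["cy"],np.linalg.inv(p["world_to_cam"])[:3,3])
    for t,z in [("dial_axis",.125),("crank_grip",.158),("telltale",.125),("shutter_grip",.151),("round_slug",0),("clamp_strap",0),("hex_nut",0),("lockbox",0)]:
        for r in bot.pinpoint(p,t)[:1]: print(t,r["conf"],np.round(r["pixel"],1),unproj(p,r["pixel"],z))
    save(p,n+"0.png")
cv2.imwrite("pics/top0b.png",cv2.resize(ims[0][:,:,::-1],(800,600)))
E
```

```text
{'time': np.float64(0.0), 'q': array([-66.464,   5.009,  10.035,  95.1  ,  -0.001,  90.001]), 'qd': array([ 0.03 ,  0.067, -0.045, -0.03 ,  0.026, -0.016]), 'joint_efforts': array([ -0.002, -52.039,  46.48 ,   0.017,  -0.   ,  -0.   ]), 'ee_pos': array([ 0.22 , -0.504,  0.231]), 'tcp_rot': array([-179.926,    0.001,   23.535]), 'wrist_force': array([ 1.137,  0.157, -0.14 ]), 'torque': array([-0.021,  0.009, -0.011]), 'grasp_force': np.float64(0.0), 'opening': np.float64(0.085)}
top ['fov_y', 'cx', 'cy', 'world_to_cam', 'shot'] 51.81624439498313 261.5691304460997 188.87896602021743 [0.375  0.2691 0.9769]
dial_axis 0.84 [277.5 189.9] [0.461 0.231 0.125]
crank_grip 0.75 [274.1 178.5] [0.4813 0.2401 0.158 ]
shutter_grip 0.65 [235.9 185.1] [0.4659 0.3198 0.151 ]
round_slug 0.82 [169.5 190.2] [0.465  0.4931 0.    ]
clamp_strap 0.75 [173.8 212.8] [0.4094 0.4796 0.    ]
hex_nut 0.51 [349.2 214.8] [0.4169 0.0467 0.    ]
lockbox 0.91 [255.3 194.4] [0.4608 0.2802 0.    ]
side ['fov_y', 'cx', 'cy', 'world_to_cam', 'shot'] 49.02737792870263 254.71144304471002 196.44036154083392 [ 0.3716 -0.4172  0.6812]
dial_axis 0.7 [244.3 207.3] [0.4515 0.2279 0.125 ]
crank_grip 0.63 [256.5 187.1] [0.4795 0.2485 0.158 ]
telltale 0.62 [242.4 207. ] [0.4478 0.2294 0.125 ]
shutter_grip 0.81 [240.2 171. ] [0.4548 0.3184 0.151 ]
round_slug 0.55 [235.7 178.2] [0.4623 0.4964 0.    ]
clamp_strap 0.61 [216.1 181. ] [0.4087 0.4914 0.    ]
hex_nut 0.56 [237.4 324. ] [0.4126 0.0423 0.    ]
lockbox 0.72 [243.5 235.8] [0.4543 0.2732 0.    ]
```

View pics/top0b.png

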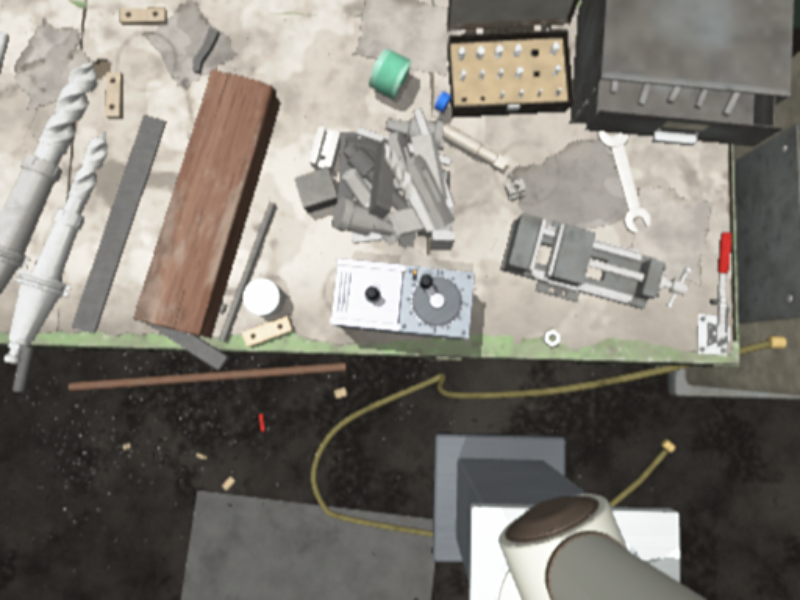

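View pics/side0.png

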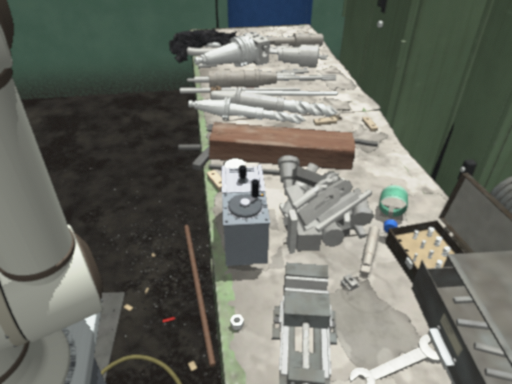

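Call:
play_rows(
  targets=[
    {"grip":0,"linear":[6,18,8],"delta_rot":[0,0,0.35]},
    {"grip":0,"linear":[6,18,8],"delta_rot":[0,0,0.35]},
    {"grip":0,"linear":[6,18,8],"delta_rot":[0,0,0.35]},
    {"grip":0,"linear":[24,73,10],"delta_rot":[0,0,1.1]},
    {"grip":0,"linear":[24,73,10],"delta_rot":[0,0,1.1]},
    {"grip":0,"linear":[24,73,10],"delta_rot":[0,0,1.1]},
    {"grip":0,"linear":[24,73,10],"delta_rot":[0,0,1.1]},
    {"grip":0,"linear":[24,73,10],"delta_rot":[0,0,1.1]},
    {"grip":0,"linear":[24,73,10],"delta_rot":[0,0,1.1]},
    {"grip":0,"linear":[24,73,10],"delta_rot":[0,0,1.1]},
  ],
)

```text
time: 1.9
ee_pos: [0.3722, -0.0392, 0.3132]
tcp_rot: [179.9, 0.0, 86.6]
wrist_force: [1.2, -0.6, -0.1]
opening: 0.0855
grasp_force: 0.0
```

Call:
play_rows(
  targets=[
    {"grip":100,"linear":[7,25.5,2],"delta_rot":[0,0,0]},
    {"grip":100,"linear":[7,25.5,2],"delta_rot":[0,0,0]},
    {"grip":100,"linear":[7,25.5,2],"delta_rot":[0,0,0]},
    {"grip":100,"linear":[7,25.5,2],"delta_rot":[0,0,0]},
    {"grip":100,"linear":[7,25.5,2],"delta_rot":[0,0,0]},
    {"grip":100,"linear":[7,25.5,2],"delta_rot":[0,0,0]},
    {"grip":100,"linear":[7,25.5,2],"delta_rot":[0,0,0]},
    {"grip":100,"linear":[7,25.5,2],"delta_rot":[0,0,0]},
  ],
)

```text
time: 2.7
ee_pos: [0.4419, 0.2133, 0.3326]
tcp_rot: [-180.0, 0.0, 86.6]
wrist_force: [-0.3, -0.3, 1.0]
opening: 0.0518
grasp_force: 0.0
```

Run:
```python
from h import *
np.set_printoptions(precision=4,suppress=True)
o=bot.get_obs(); print(o["time"],o["ee_pos"],o["tcp_rot"],o["opening"],o["q"])
p=bot.camera("wrist")
print(p["fov_y"],np.linalg.inv(p["world_to_cam"]))
for t,z in [("dial_axis",.125),("crank_grip",.158),("telltale",.125),("shutter_grip",.151)]:
    for r in bot.pinpoint(p,t)[:1]: print(t,r["conf"],np.round(r["pixel"],1),unproj(p,r["pixel"],z))
np.savez("w0.npz",**p)
cv2.imwrite("pics/w0.png",cv2.resize(p["color"][:,:,::-1],(800,600)))
```

```text
2.7 [0.4419 0.2133 0.3326] [-179.9786    0.0324   86.5862] 0.05180284924946674 [ 25.7712   0.5058  16.9925 106.5211  -0.0179 119.185 ]
71.69927682649059 [[ 0.9982  0.0571  0.0164  0.446 ]
 [-0.0594  0.9625  0.2647  0.2797]
 [-0.0006 -0.2652  0.9642  0.475 ]
 [ 0.      0.      0.      1.    ]]
crank_grip 0.62 [282.2 147.5] [0.4791 0.2431 0.158 ]
shutter_grip 0.66 [263.1  84.3] [0.4602 0.3151 0.151 ]
```

View pics/w0.png

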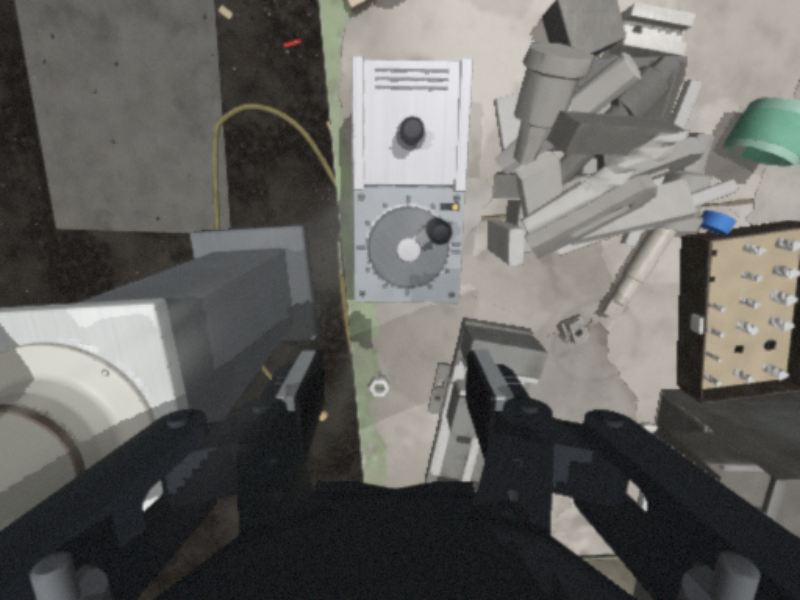

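Run:
```python
from h import *
np.set_printoptions(precision=4,suppress=True)
p=dict(np.load("w0.npz")); s=.64
for n,px,z in [("hub",(409,249),.141),("knobtop",(440,229),.178),("shknobtop",(412,128),.164),("tell",(456,207),.127),("cornFL",(462,301),.125),("cornNR",(353,300),.125),("railL far",(470,60),None),("railL near",(353,60),None),("deckmid",(375,290),None)]:
    px=(px[0]*s,px[1]*s)
    print(n,unproj(p,px,z),unproj(p,px))
# hub blob
g=cv2.cvtColor(p["color"],cv2.COLOR_RGB2GRAY)
c=g[140:180,235:300]; _,l,st,ce=cv2.connectedComponentsWithStats((c>170).astype(np.uint8))
for a,b in zip(st,ce): print(a[4],b+[235,140],unproj(p,b+[235,140],.141))
c=cv2.GaussianBlur(g,(5,5),1)[110:205,215:310]; print(cv2.HoughCircles(c,cv2.HOUGH_GRADIENT,1,20,param1=80,param2=15,minRadius=20,maxRadius=40))
# points in the pile: max height within region near the box's far side
F=f(p);v,u=np.mgrid[0:384,0:512];d=np.stack([(u-p["cx"])/F,-(v-p["cy"])/F,-np.ones_like(u)],-1)*p["range_z"][...,None]
M=np.linalg.inv(p["world_to_cam"]);W=d@M[:3,:3].T+M[:3,3]
m=(W[...,0]>.515)&(W[...,0]<.62)&(W[...,1]>.15)&(W[...,1]<.42)&(p["range_z"]>0)&(v<220)
print("pile zmax",np.percentile(W[m][:,2],[90,99,100]))
```

```text
hub [0.4547 0.2278 0.141 ] [0.4547 0.2278 0.1414]
knobtop [0.4764 0.2465 0.178 ] [0.4763 0.2465 0.1785]
shknobtop [0.4604 0.316  0.164 ] [0.4604 0.3161 0.1633]
tell [0.4952 0.2579 0.127 ] [0.4949 0.258  0.1292]
cornFL [0.4991 0.1768 0.125 ] [ 0.5182  0.14   -0.0003]
cornNR [0.4039 0.1834 0.125 ] [ 0.3888  0.1488 -0.0006]
railL far [0.5075 0.3648 0.1293] [0.5075 0.3648 0.1293]
railL near [0.4202 0.3705 0.1272] [0.4202 0.3705 0.1272]
deckmid [0.4238 0.1913 0.1253] [0.4238 0.1913 0.1253]
2233 [266.451  159.4595] [0.4606 0.2273 0.141 ]
16 [238.1875 141.375 ] [0.4266 0.2519 0.141 ]
36 [294.1667 141.3889] [0.4959 0.2478 0.141 ]
8 [235.125 147.875] [0.4222 0.2442 0.141 ]
17 [293.6471 151.4118] [0.495  0.2354 0.141 ]
167 [261.1916 159.1856] [0.454 0.228 0.141]
2 [288.  157.5] [0.4878 0.2282 0.141 ]
3 [294.6667 157.6667] [0.4962 0.2275 0.141 ]
3 [291. 158.] [0.4916 0.2273 0.141 ]
56 [290.0357 166.8571] [0.4901 0.2161 0.141 ]
1 [299. 164.] [0.5015 0.2191 0.141 ]
1 [298. 166.] [0.5002 0.2166 0.141 ]
2 [236.5 169. ] [0.4219 0.2174 0.141 ]
2 [297.5 168. ] [0.4996 0.214  0.141 ]
25 [297.52 174.6 ] [0.4995 0.2054 0.141 ]
28 [237.2857 177.1071] [0.4221 0.2067 0.141 ]
[[[46.5 48.5 26.8]]]
pile zmax [0.1386 0.1516 0.1559]
```

Call:
play_rows(
  targets=[
    {"grip":145,"linear":[3.4,3.3,-7],"delta_rot":[0,0,0]},
    {"grip":145,"linear":[3.4,3.3,-12],"delta_rot":[0,0,0]},
    {"grip":145,"linear":[3.4,3.3,-14],"delta_rot":[0,0,0]},
    {"grip":145,"linear":[3.4,3.3,-14],"delta_rot":[0,0,0]},
    {"grip":145,"linear":[3.4,3.3,-16.5],"delta_rot":[0,0,0]},
    {"grip":145,"linear":[3.4,3.3,-18.4],"delta_rot":[0,0,0]},
    {"grip":145,"linear":[3.4,3.3,-18.4],"delta_rot":[0,0,0]},
    {"grip":145,"linear":[3.4,3.3,-18.4],"delta_rot":[0,0,0]},
  ],
  force=40,
)

```text
time: 3.75
ee_pos: [0.4767, 0.2466, 0.1515]
tcp_rot: [179.9, -0.1, 86.5]
wrist_force: [-0.1, -0.5, 0.8]
opening: 0.0367
grasp_force: 0.0
```

Run:
```python
from h import *
np.set_printoptions(precision=4,suppress=True)
o=bot.get_obs(); print(o["time"],o["ee_pos"],o["opening"],o["wrist_force"])
p=bot.camera("wrist"); np.savez("w1.npz",**p)
cv2.imwrite("pics/w1.png",p["color"][:,:,::-1])
```

```text
3.75 [0.4767 0.2466 0.1515] 0.03666449117442831 [-0.0847 -0.4679  0.8229]
```

View pics/w1.png

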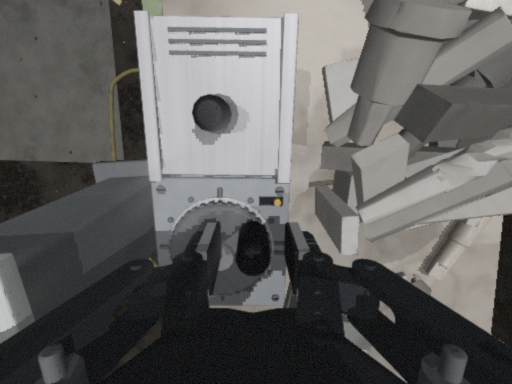

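Call:
play_rows(
  targets=[
    {"grip":255,"linear":[0,0,-0.1],"delta_rot":[0,0,0]},
    {"grip":255,"linear":[0,0,-0.1],"delta_rot":[0,0,0]},
    {"grip":255,"linear":[0,0,-0.1],"delta_rot":[0,0,0]},
    {"grip":255,"linear":[0,0,-0.1],"delta_rot":[0,0,0]},
    {"grip":255,"linear":[0,0,-0.1],"delta_rot":[0,0,0]},
  ],
  force=40,
)

```text
time: 4.3
ee_pos: [0.4768, 0.247, 0.1495]
tcp_rot: [179.9, -0.1, 86.6]
wrist_force: [1.0, -0.3, 6.3]
opening: 0.0166
grasp_force: 38.9
```

Run:
```python
from h import *
np.set_printoptions(precision=5,suppress=True)
o=bot.get_obs(); print(o["time"],o["ee_pos"],o["opening"],o["wrist_force"],o["grasp_force"])
p=dict(np.load("w1.npz"))
for n,px,z in [("tell",(278,202),.127),("railL top",(143,15),.1285),("railL bot",(153,178),.1285),("railR top",(296,15),.1285),("railR bot",(290,178),.1285),("seamL",(155,178),.127),("seamR",(285,178),.127),("shknobtop",(210,112),.164)]:
    print(n,unproj(p,px,z),unproj(p,px))
def circ(a):
    a=np.radians(a);
```

```text
4.3 [0.47683 0.247   0.14951] 0.01656129525981457 [ 1.01158 -0.33718  6.25284] 38.85203001264017
tell [0.4945 0.2583 0.127 ] [0.49431 0.25902 0.12919]
railL top [0.42447 0.37047 0.1285 ] [0.42438 0.37057 0.12821]
railL bot [0.41546 0.27968 0.1285 ] [0.41574 0.27982 0.12919]
railR top [0.50795 0.36548 0.1285 ] [0.50784 0.36526 0.12918]
railR bot [0.50257 0.27437 0.1285 ] [0.50266 0.27421 0.1278 ]
seamL [0.41616 0.2793  0.127  ] [0.41661 0.27954 0.12818]
seamR [0.49956 0.27422 0.127  ] [0.49938 0.27459 0.1286 ]
shknobtop [0.46111 0.3166  0.164  ] [0.46099 0.31663 0.16318]
```

```bash
cat > c.py <<'E'
import numpy as np,sys,json
a0,da,n=map(float,sys.argv[1:4]); r=2.8
e=[float(v) for v in sys.argv[4:6]] or [0,0]   # command's offset (cm) to blend in over the call
for c in range(int(np.ceil(n/10))):
    m=int(min(10,n-10*c)); s=np.radians(a0+da*10*c)
    print(json.dumps([{"grip":255,"linear":[round(r*(np.cos(s+np.radians(da)*k)-np.cos(s)),2),round(r*(np.sin(s+np.radians(da)*k)-np.sin(s)),2),0],"delta_rot":[0,0,0]} for k in range(1,m+1)]))
E
python3 c.py 40.6 -12 10
```

```text
[{"grip": 255, "linear": [0.33, -0.48, 0], "delta_rot": [0, 0, 0]}, {"grip": 255, "linear": [0.56, -1.02, 0], "delta_rot": [0, 0, 0]}, {"grip": 255, "linear": [0.67, -1.6, 0], "delta_rot": [0, 0, 0]}, {"grip": 255, "linear": [0.65, -2.18, 0], "delta_rot": [0, 0, 0]}, {"grip": 255, "linear": [0.52, -2.75, 0], "delta_rot": [0, 0, 0]}, {"grip": 255, "linear": [0.26, -3.28, 0], "delta_rot": [0, 0, 0]}, {"grip": 255, "linear": [-0.09, -3.75, 0], "delta_rot": [0, 0, 0]}, {"grip": 255, "linear": [-0.54, -4.13, 0], "delta_rot": [0, 0, 0]}, {"grip": 255, "linear": [-1.05, -4.41, 0], "delta_rot": [0, 0, 0]}, {"grip": 255, "linear": [-1.61, -4.57, 0], "delta_rot": [0, 0, 0]}]
```

Call:
play_rows(
  targets=[
    {"grip":255,"linear":[0.33,-0.48,0],"delta_rot":[0,0,0]},
    {"grip":255,"linear":[0.56,-1.02,0],"delta_rot":[0,0,0]},
    {"grip":255,"linear":[0.67,-1.6,0],"delta_rot":[0,0,0]},
    {"grip":255,"linear":[0.65,-2.18,0],"delta_rot":[0,0,0]},
    {"grip":255,"linear":[0.52,-2.75,0],"delta_rot":[0,0,0]},
  ],
)

```text
time: 4.8
ee_pos: [0.4804, 0.2201, 0.1493]
tcp_rot: [-179.9, -0.2, 86.6]
wrist_force: [-9.7, 6.7, 7.9]
opening: 0.0162
grasp_force: 39.3
```

```bash
python3 - <<'E'
from h import *
np.set_printoptions(precision=5,suppress=True)
o=bot.get_obs(); print(o["time"],o["ee_pos"],o["opening"],o["wrist_force"],o["grasp_force"])
E
python3 c.py -19.4 -18 40
```

```text
4.8 [0.48044 0.2201  0.14933] 0.016197333822687565 [-9.74769  6.71017  7.91096] 39.32704000908416
[{"grip": 255, "linear": [-0.42, -0.77, 0], "delta_rot": [0, 0, 0]}, {"grip": 255, "linear": [-1.05, -1.37, 0], "delta_rot": [0, 0, 0]}, {"grip": 255, "linear": [-1.84, -1.75, 0], "delta_rot": [0, 0, 0]}, {"grip": 255, "linear": [-2.71, -1.87, 0], "delta_rot": [0, 0, 0]}, {"grip": 255, "linear": [-3.57, -1.71, 0], "delta_rot": [0, 0, 0]}, {"grip": 255, "linear": [-4.34, -1.29, 0], "delta_rot": [0, 0, 0]}, {"grip": 255, "linear": [-4.95, -0.66, 0], "delta_rot": [0, 0, 0]}, {"grip": 255, "linear": [-5.32, 0.13, 0], "delta_rot": [0, 0, 0]}, {"grip": 255, "linear": [-5.44, 1.0, 0], "delta_rot": [0, 0, 0]}, {"grip": 255, "linear": [-5.28, 1.86, 0], "delta_rot": [0, 0, 0]}]
[{"grip": 255, "linear": [0.42, 0.77, 0], "delta_rot": [0, 0, 0]}, {"grip": 255, "linear": [1.05, 1.37, 0], "delta_rot": [0, 0, 0]}, {"grip": 255, "linear": [1.84, 1.75, 0], "delta_rot": [0, 0, 0]}, {"grip": 255, "linear": [2.71, 1.87, 0], "delta_rot": [0, 0, 0]}, {"grip": 255, "linear": [3.57, 1.71, 0], "delta_rot": [0, 0,
[... 977 characters left out ...]
8, 1.86, 0], "delta_rot": [0, 0, 0]}]
[{"grip": 255, "linear": [0.42, 0.77, 0], "delta_rot": [0, 0, 0]}, {"grip": 255, "linear": [1.05, 1.37, 0], "delta_rot": [0, 0, 0]}, {"grip": 255, "linear": [1.84, 1.75, 0], "delta_rot": [0, 0, 0]}, {"grip": 255, "linear": [2.71, 1.87, 0], "delta_rot": [0, 0, 0]}, {"grip": 255, "linear": [3.57, 1.71, 0], "delta_rot": [0, 0, 0]}, {"grip": 255, "linear": [4.34, 1.29, 0], "delta_rot": [0, 0, 0]}, {"grip": 255, "linear": [4.95, 0.66, 0], "delta_rot": [0, 0, 0]}, {"grip": 255, "linear": [5.32, -0.13, 0], "delta_rot": [0, 0, 0]}, {"grip": 255, "linear": [5.44, -1.0, 0], "delta_rot": [0, 0, 0]}, {"grip": 255, "linear": [5.28, -1.86, 0], "delta_rot": [0, 0, 0]}]
```

```bash
cat > d.py <<'E'
# absolute circle: cx cy (cm) of TCP circle, commanded now X Y (cm), phi0 step n [lead radius]
import numpy as np,sys,json
C=np.array([float(sys.argv[1]),float(sys.argv[2])]);P=np.array([float(sys.argv[3]),float(sys.argv[4])]);a0,da,n=map(float,sys.argv[5:8]);r=2.8
for c in range(int(np.ceil(n/10))):
    out=[]
    for k in range(10*c+1,int(min(n,10*c+10))+1):
        a=np.radians(a0+da*k);Q=C+r*np.array([np.cos(a),np.sin(a)]);d=np.round(Q-P,2);out.append({"grip":255,"linear":[d[0],d[1],0],"delta_rot":[0,0,0]})
    P=P+d; print(json.dumps(out))
print("end cmd",P,"phi",a0+da*n)
E
python3 d.py 45.43 23.03 48.2 21.95 -21.3 -18 10
```

```text
[{"grip": 255, "linear": [-0.6, -0.69, 0], "delta_rot": [0, 0, 0]}, {"grip": 255, "linear": [-1.26, -1.28, 0], "delta_rot": [0, 0, 0]}, {"grip": 255, "linear": [-2.06, -1.63, 0], "delta_rot": [0, 0, 0]}, {"grip": 255, "linear": [-2.93, -1.72, 0], "delta_rot": [0, 0, 0]}, {"grip": 255, "linear": [-3.79, -1.53, 0], "delta_rot": [0, 0, 0]}, {"grip": 255, "linear": [-4.54, -1.09, 0], "delta_rot": [0, 0, 0]}, {"grip": 255, "linear": [-5.13, -0.43, 0], "delta_rot": [0, 0, 0]}, {"grip": 255, "linear": [-5.48, 0.37, 0], "delta_rot": [0, 0, 0]}, {"grip": 255, "linear": [-5.57, 1.24, 0], "delta_rot": [0, 0, 0]}, {"grip": 255, "linear": [-5.38, 2.1, 0], "delta_rot": [0, 0, 0]}]
end cmd [42.82 24.05] phi -201.3
```

Call:
play_rows(
  targets=[
    {"grip":255,"linear":[-0.6,-0.69,0],"delta_rot":[0,0,0]},
    {"grip":255,"linear":[-1.26,-1.28,0],"delta_rot":[0,0,0]},
    {"grip":255,"linear":[-2.06,-1.63,0],"delta_rot":[0,0,0]},
    {"grip":255,"linear":[-2.93,-1.72,0],"delta_rot":[0,0,0]},
    {"grip":255,"linear":[-3.79,-1.53,0],"delta_rot":[0,0,0]},
  ],
)

```text
time: 5.3
ee_pos: [0.4442, 0.2042, 0.1494]
tcp_rot: [179.8, -0.1, 86.5]
wrist_force: [4.9, 4.4, 5.2]
opening: 0.0165
grasp_force: 39.1
```

Call:
play_rows(
  targets=[
    {"grip":255,"linear":[-0.75,0.44,0],"delta_rot":[0,0,0]},
    {"grip":255,"linear":[-1.34,1.1,0],"delta_rot":[0,0,0]},
    {"grip":255,"linear":[-1.69,1.9,0],"delta_rot":[0,0,0]},
    {"grip":255,"linear":[-1.78,2.77,0],"delta_rot":[0,0,0]},
    {"grip":255,"linear":[-1.59,3.63,0],"delta_rot":[0,0,0]},
  ],
)

```text
time: 5.8
ee_pos: [0.4275, 0.2401, 0.1494]
tcp_rot: [179.9, 0.0, 86.5]
wrist_force: [0.7, -5.6, 9.5]
opening: 0.0164
grasp_force: 39.7
```

```bash
cat > fit.py <<'E'
import numpy as np
from scipy.optimize import least_squares
def fit(P,r=None):
    P=np.array(P)
    if r: s=least_squares(lambda c:np.hypot(*(P-c[:2]).T)-r,[45.4,23])
    else: s=least_squares(lambda c:np.hypot(*(P-c[:2]).T)-c[2],[45.4,23,2.8])
    return s.x,s.fun
E
python3 - <<'E'
from fit import *
P=[(47.68,24.70),(48.04,22.01),(44.42,20.42),(42.75,24.01)]
for r in(2.8,None):
    c,e=fit(P,r);print(c,e,[np.degrees(np.arctan2(*(np.array(p)-c[:2])[::-1])) for p in P])
E
for c in "45.39 23.09"; do python3 d.py $c 42.82 24.05 -201.3 -18 20; done
```

```text
[45.41083744 23.04544545] [0.00831791 0.02571107 0.00619362 0.03026878] [np.float64(36.09757261585747), np.float64(-21.496052868474766), np.float64(-110.67639822633332), np.float64(160.0744007618568)]
[45.40727856 23.05046809  2.81849005] [-0.01024892  0.01237483 -0.00884927  0.00672336] [np.float64(35.97199121101079), np.float64(-21.56424387741386), np.float64(-110.57233308980729), np.float64(160.14556589911243)]
[{"grip": 255, "linear": [0.4, 0.81, 0], "delta_rot": [0, 0, 0]}, {"grip": 255, "linear": [1.06, 1.4, 0], "delta_rot": [0, 0, 0]}, {"grip": 255, "linear": [1.86, 1.75, 0], "delta_rot": [0, 0, 0]}, {"grip": 255, "linear": [2.73, 1.84, 0], "delta_rot": [0, 0, 0]}, {"grip": 255, "linear": [3.59, 1.65, 0], "delta_rot": [0, 0, 0]}, {"grip": 255, "linear": [4.34, 1.21, 0], "delta_rot": [0, 0, 0]}, {"grip": 255, "linear": [4.93, 0.55, 0], "delta_rot": [0, 0, 0]}, {"grip": 255, "linear": [5.28, -0.25, 0], "delta_rot": [0, 0, 0]}, {"grip": 255, "linear": [5.37, -1.12, 0], "delta_rot": [0, 0, 0]}, {"grip": 255, "linear": [5.18, -1.98, 0], "delta_rot": [0, 0, 0]}]
[{"grip": 255, "linear": [-0.44, -0.75, 0], "delta_rot": [0, 0, 0]}, {"grip": 255, "linear": [-1.1, -1.34, 0], "delta_rot": [0, 0, 0]}, {"grip": 255, "linear": [-1.9, -1.69, 0], "delta_rot": [0, 0, 0]}, {"grip": 255, "linear": [-2.77, -1.78, 0], "delta_rot": [0, 0, 0]}, {"grip": 255, "linear": [-3.63, -1.59, 0], "delta_rot": [0, 0, 0]}, {"grip": 255, "linear": [-4.38, -1.15, 0], "delta_rot": [0, 0, 0]}, {"grip": 255, "linear": [-4.97, -0.49, 0], "delta_rot": [0, 0, 0]}, {"grip": 255, "linear": [-5.32, 0.31, 0], "delta_rot": [0, 0, 0]}, {"grip": 255, "linear": [-5.41, 1.18, 0], "delta_rot": [0, 0, 0]}, {"grip": 255, "linear": [-5.22, 2.04, 0], "delta_rot": [0, 0, 0]}]
end cmd [42.78 24.11] phi -561.3
```

Call:
play_rows(
  targets=[
    {"grip":255,"linear":[0.4,0.81,0],"delta_rot":[0,0,0]},
    {"grip":255,"linear":[1.06,1.4,0],"delta_rot":[0,0,0]},
    {"grip":255,"linear":[1.86,1.75,0],"delta_rot":[0,0,0]},
    {"grip":255,"linear":[2.73,1.84,0],"delta_rot":[0,0,0]},
    {"grip":255,"linear":[3.59,1.65,0],"delta_rot":[0,0,0]},
    {"grip":255,"linear":[4.34,1.21,0],"delta_rot":[0,0,0]},
    {"grip":255,"linear":[4.93,0.55,0],"delta_rot":[0,0,0]},
    {"grip":255,"linear":[5.28,-0.25,0],"delta_rot":[0,0,0]},
    {"grip":255,"linear":[5.37,-1.12,0],"delta_rot":[0,0,0]},
    {"grip":255,"linear":[5.18,-1.98,0],"delta_rot":[0,0,0]},
  ],
)

```text
time: 6.8
ee_pos: [0.4805, 0.2214, 0.1495]
tcp_rot: [179.8, -0.2, 86.6]
wrist_force: [1.2, 5.9, 6.3]
opening: 0.0162
grasp_force: 39.4
```

Call:
play_rows(
  targets=[
    {"grip":255,"linear":[-0.44,-0.75,0],"delta_rot":[0,0,0]},
    {"grip":255,"linear":[-1.1,-1.34,0],"delta_rot":[0,0,0]},
    {"grip":255,"linear":[-1.9,-1.69,0],"delta_rot":[0,0,0]},
    {"grip":255,"linear":[-2.77,-1.78,0],"delta_rot":[0,0,0]},
    {"grip":255,"linear":[-3.63,-1.59,0],"delta_rot":[0,0,0]},
    {"grip":255,"linear":[-4.38,-1.15,0],"delta_rot":[0,0,0]},
    {"grip":255,"linear":[-4.97,-0.49,0],"delta_rot":[0,0,0]},
    {"grip":255,"linear":[-5.32,0.31,0],"delta_rot":[0,0,0]},
    {"grip":255,"linear":[-5.41,1.18,0],"delta_rot":[0,0,0]},
    {"grip":255,"linear":[-5.22,2.04,0],"delta_rot":[0,0,0]},
  ],
)

```text
time: 7.8
ee_pos: [0.4275, 0.2404, 0.1494]
tcp_rot: [179.8, 0.1, 86.5]
wrist_force: [2.8, -7.7, 9.4]
opening: 0.0164
grasp_force: 39.8
```

```bash
python3 - <<'E'
from h import *; from fit import *
o=bot.get_obs(); print(o["ee_pos"])
P=[(47.68,24.70),(48.04,22.01),(44.42,20.42),(42.75,24.01)]
p=bot.camera("wrist"); np.savez("w2.npz",**p)
cv2.imwrite("pics/w2.png",p["color"][:,:,::-1])
E
python3 d.py 45.41 23.05 42.78 24.11 -561.3 -18 15
```

```text
[0.42745311 0.24038517 0.14939353]
[{"grip": 255, "linear": [0.46, 0.71, 0], "delta_rot": [0, 0, 0]}, {"grip": 255, "linear": [1.12, 1.3, 0], "delta_rot": [0, 0, 0]}, {"grip": 255, "linear": [1.92, 1.65, 0], "delta_rot": [0, 0, 0]}, {"grip": 255, "linear": [2.79, 1.74, 0], "delta_rot": [0, 0, 0]}, {"grip": 255, "linear": [3.65, 1.55, 0], "delta_rot": [0, 0, 0]}, {"grip": 255, "linear": [4.4, 1.11, 0], "delta_rot": [0, 0, 0]}, {"grip": 255, "linear": [4.99, 0.45, 0], "delta_rot": [0, 0, 0]}, {"grip": 255, "linear": [5.34, -0.35, 0], "delta_rot": [0, 0, 0]}, {"grip": 255, "linear": [5.43, -1.22, 0], "delta_rot": [0, 0, 0]}, {"grip": 255, "linear": [5.24, -2.08, 0], "delta_rot": [0, 0, 0]}]
[{"grip": 255, "linear": [-0.44, -0.75, 0], "delta_rot": [0, 0, 0]}, {"grip": 255, "linear": [-1.1, -1.34, 0], "delta_rot": [0, 0, 0]}, {"grip": 255, "linear": [-1.9, -1.69, 0], "delta_rot": [0, 0, 0]}, {"grip": 255, "linear": [-2.77, -1.78, 0], "delta_rot": [0, 0, 0]}, {"grip": 255, "linear": [-3.63, -1.59, 0], "delta_rot": [0, 0, 0]}]
end cmd [44.39 20.44] phi -831.3
```

View pics/w2.png

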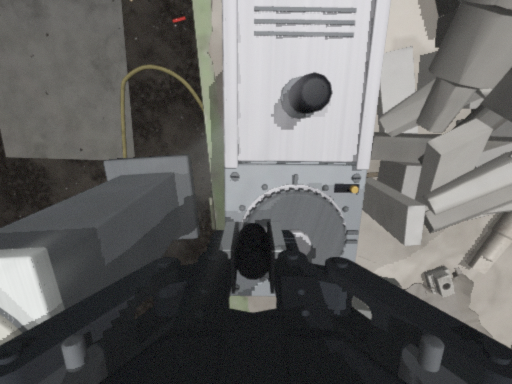

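Call:
play_rows(
  targets=[
    {"grip":255,"linear":[0.46,0.71,0],"delta_rot":[0,0,0]},
    {"grip":255,"linear":[1.12,1.3,0],"delta_rot":[0,0,0]},
    {"grip":255,"linear":[1.92,1.65,0],"delta_rot":[0,0,0]},
    {"grip":255,"linear":[2.79,1.74,0],"delta_rot":[0,0,0]},
    {"grip":255,"linear":[3.65,1.55,0],"delta_rot":[0,0,0]},
    {"grip":255,"linear":[4.4,1.11,0],"delta_rot":[0,0,0]},
    {"grip":255,"linear":[4.99,0.45,0],"delta_rot":[0,0,0]},
    {"grip":255,"linear":[5.34,-0.35,0],"delta_rot":[0,0,0]},
    {"grip":255,"linear":[5.43,-1.22,0],"delta_rot":[0,0,0]},
    {"grip":255,"linear":[5.24,-2.08,0],"delta_rot":[0,0,0]},
  ],
)

```text
time: 8.85
ee_pos: [0.4805, 0.2211, 0.1495]
tcp_rot: [179.8, -0.2, 86.6]
wrist_force: [-0.3, 6.8, 7.0]
opening: 0.0163
grasp_force: 39.7
```

Call:
play_rows(
  targets=[
    {"grip":255,"linear":[-0.44,-0.75,0],"delta_rot":[0,0,0]},
    {"grip":255,"linear":[-1.1,-1.34,0],"delta_rot":[0,0,0]},
    {"grip":255,"linear":[-1.9,-1.69,0],"delta_rot":[0,0,0]},
    {"grip":255,"linear":[-2.77,-1.78,0],"delta_rot":[0,0,0]},
    {"grip":255,"linear":[-2.77,-1.78,0],"delta_rot":[0,0,0]},
  ],
)

```text
time: 9.35
ee_pos: [0.4521, 0.2026, 0.1494]
tcp_rot: [179.8, -0.1, 86.6]
wrist_force: [0.7, -0.5, 9.4]
opening: 0.0162
grasp_force: 40.2
```

Run:
```python
from h import *
np.set_printoptions(precision=4,suppress=True)
o=bot.get_obs(); e=o["ee_pos"]; print(o["time"],e,o["wrist_force"],np.degrees(np.arctan2(e[1]-.2305,e[0]-.4541)))
p=dict(np.load("w2.npz")); g=[unproj(p,q,.126) for q in [(235,176),(355,178),(295,178),(352,189)]]
for x in g: print(x)
for z,q in [(.164,(315,91)),(.1785,(252,232))]: print(unproj(p,q,z))
for n in ["top"]:
    p=bot.camera(n); M=p
    for t,z in [("crank_grip",.158),("dial_axis",.125)]:
        for r in bot.pinpoint(p,t)[:1]: print(n,t,r["conf"],unproj(p,r["pixel"],z))
```

```text
9.35 [0.4521 0.2026 0.1494] [ 0.7347 -0.4983  9.4064] -94.20729274391519
[0.4184 0.2715 0.126 ]
[0.4948 0.2655 0.126 ]
[0.4565 0.2678 0.126 ]
[0.4932 0.2583 0.126 ]
[0.4605 0.3165 0.164 ]
[0.4282 0.2559 0.1785]
top crank_grip 0.67 [0.4509 0.1979 0.158 ]
top dial_axis 0.77 [0.4582 0.2361 0.125 ]
```

Call:
play_rows(
  targets=[
    {"grip":255,"linear":[-0.52,0.08,0],"delta_rot":[0,0,0]},
    {"grip":255,"linear":[-0.93,0.22,0],"delta_rot":[0,0,0]},
    {"grip":255,"linear":[-1.24,0.38,0],"delta_rot":[0,0,0]},
    {"grip":255,"linear":[-1.41,0.48,0],"delta_rot":[0,0,0]},
    {"grip":255,"linear":[-1.41,0.48,0],"delta_rot":[0,0,0]},
    {"grip":255,"linear":[-1.41,0.48,0],"delta_rot":[0,0,0]},
  ],
)

```text
time: 10.1
ee_pos: [0.4387, 0.2071, 0.1494]
tcp_rot: [179.8, -0.0, 86.6]
wrist_force: [1.9, -1.4, 10.1]
opening: 0.0164
grasp_force: 40.2
```

```bash
python3 - <<'E'
from h import *
o=bot.get_obs(); e=o["ee_pos"]; print(o["time"],e,o["wrist_force"],np.degrees(np.arctan2(e[1]-.2305,e[0]-.4541)))
p=bot.camera("wrist"); np.savez("w3.npz",**p)
cv2.imwrite("pics/w3.png",p["color"][:,:,::-1])
E
python3 d.py 45.41 23.05 43.84 20.73 -124.2 17.5 24
```

```text
10.1 [0.43869983 0.20712834 0.14939378] [ 1.89780262 -1.38976075 10.13175974] -123.38188192753746
[{"grip": 255, "linear": [0.77, -0.36, 0], "delta_rot": [0, 0, 0]}, {"grip": 255, "linear": [1.61, -0.48, 0], "delta_rot": [0, 0, 0]}, {"grip": 255, "linear": [2.45, -0.34, 0], "delta_rot": [0, 0, 0]}, {"grip": 255, "linear": [3.21, 0.05, 0], "delta_rot": [0, 0, 0]}, {"grip": 255, "linear": [3.81, 0.65, 0], "delta_rot": [0, 0, 0]}, {"grip": 255, "linear": [4.21, 1.4, 0], "delta_rot": [0, 0, 0]}, {"grip": 255, "linear": [4.37, 2.24, 0], "delta_rot": [0, 0, 0]}, {"grip": 255, "linear": [4.26, 3.08, 0], "delta_rot": [0, 0, 0]}, {"grip": 255, "linear": [3.91, 3.86, 0], "delta_rot": [0, 0, 0]}, {"grip": 255, "linear": [3.34, 4.49, 0], "delta_rot": [0, 0, 0]}]
[{"grip": 255, "linear": [-0.73, 0.43, 0], "delta_rot": [0, 0, 0]}, {"grip": 255, "linear": [-1.56, 0.62, 0], "delta_rot": [0, 0, 0]}, {"grip": 255, "linear": [-2.41, 0.55, 0], "delta_rot": [0, 0, 0]}, {"grip": 255, "linear": [-3.2, 0.24, 0], "delta_rot": [0, 0, 0]}, {"grip": 255, "linear": [-3.86, -0.31, 0], "delta_rot": [0, 0, 0]}, {"grip": 255, "linear": [-4.32, -1.02, 0], "delta_rot": [0, 0, 0]}, {"grip": 255, "linear": [-4.55, -1.84, 0], "delta_rot": [0, 0, 0]}, {"grip": 255, "linear": [-4.52, -2.69, 0], "delta_rot": [0, 0, 0]}, {"grip": 255, "linear": [-4.24, -3.5, 0], "delta_rot": [0, 0, 0]}, {"grip": 255, "linear": [-3.72, -4.18, 0], "delta_rot": [0, 0, 0]}]
[{"grip": 255, "linear": [0.69, -0.49, 0], "delta_rot": [0, 0, 0]}, {"grip": 255, "linear": [1.5, -0.75, 0], "delta_rot": [0, 0, 0]}, {"grip": 255, "linear": [2.35, -0.76, 0], "delta_rot": [0, 0, 0]}, {"grip": 255, "linear": [3.17, -0.51, 0], "delta_rot": [0, 0, 0]}]
end cmd [46.63 20.53] phi 295.8
```

View pics/w3.png

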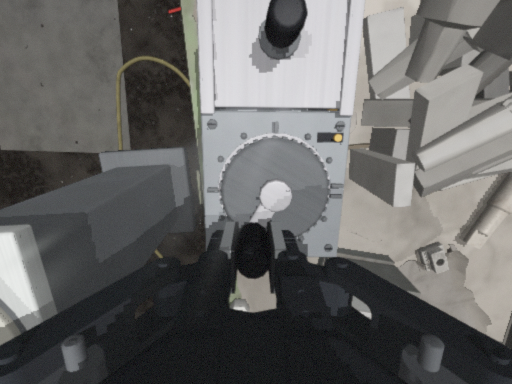

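Run:
```python
from h import *
np.set_printoptions(precision=4,suppress=True)
p=dict(np.load("w3.npz"))
g=cv2.cvtColor(p["color"],cv2.COLOR_RGB2GRAY)
h=unproj(p,(276,196),.141); a=unproj(p,(337,188.5),.127); b=unproj(p,(212,189.5),.127); n=unproj(p,(276,127),.127)
c=unproj(p,(275,187.5),.134)
print("hub",h,"12",a,"6",b,"9",n,"disc",c,"yaw",np.degrees(np.arctan2(*(a-b)[1::-1])), "tell",unproj(p,(338,138),.127))
for z in(.14,.15,.178): print(z,unproj(p,(254,226),z),unproj(p,(254,276),z))
```

```text
hub [0.4541 0.2278 0.141 ] 12 [0.4945 0.2262 0.127 ] 6 [0.4143 0.2305 0.127 ] 9 [0.4568 0.267  0.127 ] disc [0.4542 0.2312 0.134 ] yaw -3.0056087175094626 tell [0.4943 0.2582 0.127 ]
0.14 [0.44   0.2091 0.14  ] [0.4379 0.1742 0.14  ]
0.15 [0.4401 0.2134 0.15  ] [0.4382 0.1808 0.15  ]
0.178 [0.4405 0.2252 0.178 ] [0.439  0.1991 0.178 ]
```

Call:
play_rows(
  targets=[
    {"grip":255,"linear":[0.77,-0.36,0],"delta_rot":[0,0,0]},
    {"grip":255,"linear":[1.61,-0.48,0],"delta_rot":[0,0,0]},
    {"grip":255,"linear":[2.45,-0.34,0],"delta_rot":[0,0,0]},
    {"grip":255,"linear":[3.21,0.05,0],"delta_rot":[0,0,0]},
    {"grip":255,"linear":[3.81,0.65,0],"delta_rot":[0,0,0]},
    {"grip":255,"linear":[4.21,1.4,0],"delta_rot":[0,0,0]},
    {"grip":255,"linear":[4.37,2.24,0],"delta_rot":[0,0,0]},
    {"grip":255,"linear":[4.26,3.08,0],"delta_rot":[0,0,0]},
    {"grip":255,"linear":[3.91,3.86,0],"delta_rot":[0,0,0]},
    {"grip":255,"linear":[3.34,4.49,0],"delta_rot":[0,0,0]},
  ],
)

```text
time: 11.15
ee_pos: [0.4721, 0.2523, 0.1494]
tcp_rot: [179.8, -0.0, 86.5]
wrist_force: [1.1, -3.5, 9.2]
opening: 0.0162
grasp_force: 40.2
```

Call:
play_rows(
  targets=[
    {"grip":255,"linear":[-0.73,0.43,0],"delta_rot":[0,0,0]},
    {"grip":255,"linear":[-1.56,0.62,0],"delta_rot":[0,0,0]},
    {"grip":255,"linear":[-2.41,0.55,0],"delta_rot":[0,0,0]},
    {"grip":255,"linear":[-3.2,0.24,0],"delta_rot":[0,0,0]},
    {"grip":255,"linear":[-3.86,-0.31,0],"delta_rot":[0,0,0]},
    {"grip":255,"linear":[-4.32,-1.02,0],"delta_rot":[0,0,0]},
    {"grip":255,"linear":[-4.55,-1.84,0],"delta_rot":[0,0,0]},
    {"grip":255,"linear":[-4.52,-2.69,0],"delta_rot":[0,0,0]},
    {"grip":255,"linear":[-4.24,-3.5,0],"delta_rot":[0,0,0]},
    {"grip":255,"linear":[-3.72,-4.18,0],"delta_rot":[0,0,0]},
  ],
)

```text
time: 12.15
ee_pos: [0.434, 0.2108, 0.1494]
tcp_rot: [179.9, -0.1, 86.6]
wrist_force: [-1.4, 6.2, 9.6]
opening: 0.0165
grasp_force: 40.2
```

Call:
play_rows(
  targets=[
    {"grip":255,"linear":[0.69,-0.49,0],"delta_rot":[0,0,0]},
    {"grip":255,"linear":[1.5,-0.75,0],"delta_rot":[0,0,0]},
    {"grip":255,"linear":[2.35,-0.76,0],"delta_rot":[0,0,0]},
    {"grip":255,"linear":[3.17,-0.51,0],"delta_rot":[0,0,0]},
    {"grip":255,"linear":[3.17,-0.51,0],"delta_rot":[0,0,0]},
  ],
)

```text
time: 12.65
ee_pos: [0.4667, 0.2055, 0.1494]
tcp_rot: [179.9, -0.1, 86.6]
wrist_force: [0.0, 0.5, 10.3]
opening: 0.0163
grasp_force: 40.3
```

```bash
python3 - <<'E'
from h import *
o=bot.get_obs(); e=o["ee_pos"]; print(o["time"],e,o["wrist_force"],np.degrees(np.arctan2(e[1]-.2305,e[0]-.4541)))
E
python3 d.py 45.41 23.05 46.63 20.53 295.8 10 3
python3 d.py 45.41 23.05 46.63 20.53 325.6 0 1
```

```text
12.65 [0.46666327 0.20554637 0.14938839] [ 0.03888359  0.50708754 10.28300381] -63.27636485055674
[{"grip": 255, "linear": [0.42, 0.25, 0], "delta_rot": [0, 0, 0]}, {"grip": 255, "linear": [0.79, 0.57, 0], "delta_rot": [0, 0, 0]}, {"grip": 255, "linear": [1.1, 0.95, 0], "delta_rot": [0, 0, 0]}]
end cmd [47.73 21.48] phi 325.8
[{"grip": 255, "linear": [1.09, 0.94, 0], "delta_rot": [0, 0, 0]}]
end cmd [47.72 21.47] phi 325.6
```

Call:
play_rows(
  targets=[
    {"grip":255,"linear":[0.42,0.25,0],"delta_rot":[0,0,0]},
    {"grip":255,"linear":[0.79,0.57,0],"delta_rot":[0,0,0]},
    {"grip":255,"linear":[1.0,0.82,0],"delta_rot":[0,0,0]},
    {"grip":255,"linear":[1.1,0.95,0],"delta_rot":[0,0,0]},
    {"grip":255,"linear":[1.1,0.95,0],"delta_rot":[0,0,0]},
    {"grip":255,"linear":[1.1,0.95,0],"delta_rot":[0,0,0]},
  ],
)

```text
time: 13.25
ee_pos: [0.477, 0.2146, 0.1494]
tcp_rot: [179.9, -0.0, 86.6]
wrist_force: [-0.1, -1.7, 11.0]
opening: 0.0163
grasp_force: 40.4
```

```bash
python3 - <<'E'
from h import *
o=bot.get_obs(); e=o["ee_pos"]; print(o["time"],e,o["wrist_force"],np.degrees(np.arctan2(e[1]-.2305,e[0]-.4541)))
E
python3 d.py 45.41 23.05 47.73 21.48 -34.2 -7 5;python3 d.py 45.41 23.05 46.42 20.44 -69.2 -3 42
```

```text
13.25 [0.47704139 0.21460644 0.14935099] [-0.05759185 -1.67279981 11.00232435] -34.71382605805344
[{"grip": 255, "linear": [-0.21, -0.27, 0], "delta_rot": [0, 0, 0]}, {"grip": 255, "linear": [-0.45, -0.52, 0], "delta_rot": [0, 0, 0]}, {"grip": 255, "linear": [-0.72, -0.73, 0], "delta_rot": [0, 0, 0]}, {"grip": 255, "linear": [-1.01, -0.91, 0], "delta_rot": [0, 0, 0]}, {"grip": 255, "linear": [-1.33, -1.05, 0], "delta_rot": [0, 0, 0]}]
end cmd [46.4  20.43] phi -69.2
[{"grip": 255, "linear": [-0.15, -0.06, 0], "delta_rot": [0, 0, 0]}, {"grip": 255, "linear": [-0.29, -0.1, 0], "delta_rot": [0, 0, 0]}, {"grip": 255, "linear": [-0.44, -0.13, 0], "delta_rot": [0, 0, 0]}, {"grip": 255, "linear": [-0.58, -0.16, 0], "delta_rot": [0, 0, 0]}, {"grip": 255, "linear": [-0.73, -0.18, 0], "delta_rot": [0, 0, 0]}, {"grip": 255, "linear": [-0.87, -0.19, 0], "delta_rot": [0, 0, 0]}, {"grip": 255, "linear": [-1.02, -0.19, 0], "delta_rot": [0, 0, 0]}, {"grip": 255, "linear": [-1.17, -0.19, 0], "delta_rot": [0, 0, 0]}, {"grip": 255, "linear": [-1.31, -0.17, 0], "delta_rot": [0, 0, 0]}, {"grip": 255, "li
[... 1520 characters left out ...]
{"grip": 255, "linear": [-0.12, 0.42, 0], "delta_rot": [0, 0, 0]}, {"grip": 255, "linear": [-0.15, 0.56, 0], "delta_rot": [0, 0, 0]}, {"grip": 255, "linear": [-0.17, 0.71, 0], "delta_rot": [0, 0, 0]}, {"grip": 255, "linear": [-0.18, 0.85, 0], "delta_rot": [0, 0, 0]}, {"grip": 255, "linear": [-0.18, 1.0, 0], "delta_rot": [0, 0, 0]}, {"grip": 255, "linear": [-0.18, 1.15, 0], "delta_rot": [0, 0, 0]}, {"grip": 255, "linear": [-0.16, 1.29, 0], "delta_rot": [0, 0, 0]}, {"grip": 255, "linear": [-0.14, 1.44, 0], "delta_rot": [0, 0, 0]}]
[{"grip": 255, "linear": [0.02, 0.14, 0], "delta_rot": [0, 0, 0]}, {"grip": 255, "linear": [0.06, 0.28, 0], "delta_rot": [0, 0, 0]}]
end cmd [42.71 23.78] phi -195.2
```

Call:
play_rows(
  targets=[
    {"grip":255,"linear":[-0.21,-0.27,0],"delta_rot":[0,0,0]},
    {"grip":255,"linear":[-0.45,-0.52,0],"delta_rot":[0,0,0]},
    {"grip":255,"linear":[-0.72,-0.73,0],"delta_rot":[0,0,0]},
    {"grip":255,"linear":[-1.01,-0.91,0],"delta_rot":[0,0,0]},
    {"grip":255,"linear":[-1.33,-1.05,0],"delta_rot":[0,0,0]},
  ],
)

```text
time: 13.75
ee_pos: [0.4644, 0.2046, 0.1494]
tcp_rot: [179.8, -0.1, 86.6]
wrist_force: [3.5, 0.8, 9.4]
opening: 0.0164
grasp_force: 40.1
```

Call:
play_rows(
  targets=[
    {"grip":255,"linear":[-0.15,-0.06,0],"delta_rot":[0,0,0]},
    {"grip":255,"linear":[-0.29,-0.1,0],"delta_rot":[0,0,0]},
    {"grip":255,"linear":[-0.44,-0.13,0],"delta_rot":[0,0,0]},
    {"grip":255,"linear":[-0.58,-0.16,0],"delta_rot":[0,0,0]},
    {"grip":255,"linear":[-0.73,-0.18,0],"delta_rot":[0,0,0]},
  ],
)

```text
time: 14.25
ee_pos: [0.4572, 0.2027, 0.1494]
tcp_rot: [179.8, -0.1, 86.6]
wrist_force: [2.1, 1.6, 8.5]
opening: 0.0163
grasp_force: 40.1
```

```bash
sed -e 's/n\/10/n\/5/;s/10\*c+1,/5*c+1,/;s/10\*c+10/5*c+5/;s/print(json.dumps(out))/print(a0+da*k,[o["linear"] for o in out])/' d.py > d5.py; python3 d5.py 45.41 23.05 45.67 20.25 -84.2 -3 65
cat > s.py <<'E'
from h import *
o=bot.get_obs(); e=o["ee_pos"]; F=o["wrist_force"]; a=np.arctan2(e[1]-.2305,e[0]-.4541)
print(round(float(o["time"]),2),e,"phi",np.degrees(a),"rad",F[0]*np.cos(a)+F[1]*np.sin(a),"resist",F[1]*np.cos(a)-F[0]*np.sin(a))
E
python3 s.py
```

```text
-99.2 [[np.float64(-0.12), np.float64(0.0), 0], [np.float64(-0.27), np.float64(0.0), 0], [np.float64(-0.42), np.float64(0.0), 0], [np.float64(-0.56), np.float64(0.02), 0], [np.float64(-0.71), np.float64(0.04), 0]]
-114.2 [[np.float64(-0.14), np.float64(0.02), 0], [np.float64(-0.28), np.float64(0.06), 0], [np.float64(-0.42), np.float64(0.1), 0], [np.float64(-0.56), np.float64(0.15), 0], [np.float64(-0.7), np.float64(0.21), 0]]
-129.2 [[np.float64(-0.13), np.float64(0.06), 0], [np.float64(-0.26), np.float64(0.13), 0], [np.float64(-0.38), np.float64(0.21), 0], [np.float64(-0.5), np.float64(0.29), 0], [np.float64(-0.62), np.float64(0.38), 0]]
-144.2 [[np.float64(-0.11), np.float64(0.1), 0], [np.float64(-0.22), np.float64(0.2), 0], [np.float64(-0.32), np.float64(0.3), 0], [np.float64(-0.41), np.float64(0.42), 0], [np.float64(-0.5), np.float64(0.53), 0]]
-159.2 [[np.float64(-0.08), np.float64(0.12), 0], [np.float64(-0.16), np.float64(0.25), 0], [np.float64(-0.23), np.float64(0.38), 0], [np.float64(-0.29), np.float64(0.51), 0], [np.float64(-0.35), np.float64(0.65), 0]]
-174.2 [[np.float64(-
[... 1131 characters left out ...]
0], [np.float64(0.38), np.float64(0.23), 0], [np.float64(0.51), np.float64(0.29), 0], [np.float64(0.65), np.float64(0.35), 0]]
-264.2 [[np.float64(0.13), np.float64(0.05), 0], [np.float64(0.27), np.float64(0.09), 0], [np.float64(0.42), np.float64(0.12), 0], [np.float64(0.56), np.float64(0.15), 0], [np.float64(0.71), np.float64(0.17), 0]]
-279.2 [[np.float64(0.14), np.float64(0.01), 0], [np.float64(0.29), np.float64(0.01), 0], [np.float64(0.44), np.float64(0.01), 0], [np.float64(0.58), np.float64(-0.01), 0], [np.float64(0.73), np.float64(-0.03), 0]]
end cmd [45.86 25.81] phi -279.2
14.25 [0.45716775 0.20269777 0.149418  ] phi -83.7033499256876 rad -1.3267788049606817 resist 2.2316970597661054
```

Resist is about 2 N and the dial is tracking freely. I'll go on in 15° calls.

Call:
play_rows(
  targets=[
    {"grip":255,"linear":[-0.14,0,0],"delta_rot":[0,0,0]},
    {"grip":255,"linear":[-0.27,0,0],"delta_rot":[0,0,0]},
    {"grip":255,"linear":[-0.42,0,0],"delta_rot":[0,0,0]},
    {"grip":255,"linear":[-0.56,0.02,0],"delta_rot":[0,0,0]},
    {"grip":255,"linear":[-0.71,0.04,0],"delta_rot":[0,0,0]},
  ],
)

```text
time: 14.75
ee_pos: [0.4501, 0.2028, 0.1494]
tcp_rot: [179.8, -0.0, 86.6]
wrist_force: [3.1, -0.4, 9.9]
opening: 0.0166
grasp_force: 40.1
```

```bash
python3 s.py
```

```text
14.75 [0.45009047 0.20284863 0.1494292 ] phi -98.25054667652195 rad -0.01247161260249735 resist 3.0907871659268626
```

Call:
play_rows(
  targets=[
    {"grip":255,"linear":[-0.14,0.02,0],"delta_rot":[0,0,0]},
    {"grip":255,"linear":[-0.28,0.06,0],"delta_rot":[0,0,0]},
    {"grip":255,"linear":[-0.42,0.1,0],"delta_rot":[0,0,0]},
    {"grip":255,"linear":[-0.56,0.15,0],"delta_rot":[0,0,0]},
    {"grip":255,"linear":[-0.7,0.21,0],"delta_rot":[0,0,0]},
  ],
)

```text
time: 15.25
ee_pos: [0.443, 0.2048, 0.1494]
tcp_rot: [179.8, -0.0, 86.5]
wrist_force: [2.8, -1.3, 9.0]
opening: 0.0162
grasp_force: 40.2
```

Call:
play_rows(
  targets=[
    {"grip":255,"linear":[-0.13,0.06,0],"delta_rot":[0,0,0]},
    {"grip":255,"linear":[-0.26,0.13,0],"delta_rot":[0,0,0]},
    {"grip":255,"linear":[-0.38,0.21,0],"delta_rot":[0,0,0]},
    {"grip":255,"linear":[-0.5,0.29,0],"delta_rot":[0,0,0]},
    {"grip":255,"linear":[-0.62,0.38,0],"delta_rot":[0,0,0]},
  ],
)

```text
time: 15.75
ee_pos: [0.4368, 0.2085, 0.1494]
tcp_rot: [179.8, -0.0, 86.5]
wrist_force: [2.2, -1.7, 9.2]
opening: 0.0165
grasp_force: 40.2
```

Call:
play_rows(
  targets=[
    {"grip":255,"linear":[-0.11,0.1,0],"delta_rot":[0,0,0]},
    {"grip":255,"linear":[-0.22,0.2,0],"delta_rot":[0,0,0]},
    {"grip":255,"linear":[-0.32,0.3,0],"delta_rot":[0,0,0]},
    {"grip":255,"linear":[-0.41,0.42,0],"delta_rot":[0,0,0]},
    {"grip":255,"linear":[-0.5,0.53,0],"delta_rot":[0,0,0]},
  ],
)

```text
time: 16.25
ee_pos: [0.4316, 0.2137, 0.1494]
tcp_rot: [179.8, -0.0, 86.5]
wrist_force: [2.1, -1.7, 10.4]
opening: 0.016
grasp_force: 40.3
```

Call:
play_rows(
  targets=[
    {"grip":255,"linear":[-0.08,0.12,0],"delta_rot":[0,0,0]},
    {"grip":255,"linear":[-0.16,0.25,0],"delta_rot":[0,0,0]},
    {"grip":255,"linear":[-0.23,0.38,0],"delta_rot":[0,0,0]},
    {"grip":255,"linear":[-0.29,0.51,0],"delta_rot":[0,0,0]},
    {"grip":255,"linear":[-0.35,0.65,0],"delta_rot":[0,0,0]},
  ],
)

```text
time: 16.75
ee_pos: [0.428, 0.2202, 0.1494]
tcp_rot: [179.8, 0.0, 86.5]
wrist_force: [0.9, -3.0, 9.8]
opening: 0.0165
grasp_force: 40.3
```

Call:
play_rows(
  targets=[
    {"grip":255,"linear":[-0.05,0.13,0],"delta_rot":[0,0,0]},
    {"grip":255,"linear":[-0.09,0.27,0],"delta_rot":[0,0,0]},
    {"grip":255,"linear":[-0.12,0.42,0],"delta_rot":[0,0,0]},
    {"grip":255,"linear":[-0.15,0.56,0],"delta_rot":[0,0,0]},
    {"grip":255,"linear":[-0.17,0.71,0],"delta_rot":[0,0,0]},
  ],
)

```text
time: 17.25
ee_pos: [0.4261, 0.2273, 0.1494]
tcp_rot: [179.9, -0.0, 86.5]
wrist_force: [-0.1, -2.9, 10.3]
opening: 0.0166
grasp_force: 40.4
```

Call:
play_rows(
  targets=[
    {"grip":255,"linear":[-0.01,0.14,0],"delta_rot":[0,0,0]},
    {"grip":255,"linear":[-0.01,0.29,0],"delta_rot":[0,0,0]},
    {"grip":255,"linear":[-0.01,0.44,0],"delta_rot":[0,0,0]},
    {"grip":255,"linear":[0.01,0.58,0],"delta_rot":[0,0,0]},
    {"grip":255,"linear":[0.03,0.73,0],"delta_rot":[0,0,0]},
  ],
)

```text
time: 17.75
ee_pos: [0.4262, 0.2347, 0.1494]
tcp_rot: [179.9, -0.0, 86.6]
wrist_force: [-1.5, -0.1, 11.3]
opening: 0.0162
grasp_force: 40.4
```

Call:
play_rows(
  targets=[
    {"grip":255,"linear":[0.02,0.14,0],"delta_rot":[0,0,0]},
    {"grip":255,"linear":[0.06,0.28,0],"delta_rot":[0,0,0]},
    {"grip":255,"linear":[0.1,0.42,0],"delta_rot":[0,0,0]},
    {"grip":255,"linear":[0.15,0.56,0],"delta_rot":[0,0,0]},
    {"grip":255,"linear":[0.21,0.7,0],"delta_rot":[0,0,0]},
  ],
)

```text
time: 18.25
ee_pos: [0.428, 0.2412, 0.1494]
tcp_rot: [179.9, 0.0, 86.5]
wrist_force: [-3.9, -5.9, 13.1]
opening: 0.0164
grasp_force: 40.6
```

```bash
python3 s.py
python3 - <<'E'
from h import *
np.set_printoptions(precision=4,suppress=True)
p=bot.camera("wrist"); np.savez("w4.npz",**p)
h=cv2.cvtColor(p["color"],cv2.COLOR_RGB2HSV)
u,v=proj(p,[.4943,.2583,.127]); print("expected locked",u,v)
x0,y0=int(u)-30,int(v)-15; c=h[y0:y0+30,x0:x0+50]
m=((c[...,0]>12)&(c[...,0]<35)&(c[...,1]>110)&(c[...,2]>90)).astype(np.uint8)
_,l,st,ce=cv2.connectedComponentsWithStats(m)
for s,q in zip(st[1:],ce[1:]): print(s[4],q+[x0,y0],unproj(p,q+[x0,y0],.127))
E
```

```text
18.25 [0.42800338 0.24124568 0.14935274] phi 157.6198512001999 rad 1.3348281468455419 resist 6.916803943942789
expected locked 353.5398722184601 190.7164663099062
42 [340.619  189.9286] [0.486  0.2593 0.127 ]
```

Call:
play_rows(
  targets=[
    {"grip":140,"linear":[0,0,0],"delta_rot":[0,0,0]},
    {"grip":140,"linear":[0,0,0],"delta_rot":[0,0,0]},
    {"grip":140,"linear":[0,0,0],"delta_rot":[0,0,0]},
    {"grip":140,"linear":[0,0,0],"delta_rot":[0,0,0]},
    {"grip":140,"linear":[0,0,2],"delta_rot":[0,0,0]},
    {"grip":140,"linear":[0,0,5],"delta_rot":[0,0,0]},
    {"grip":140,"linear":[0,0,7],"delta_rot":[0,0,0]},
    {"grip":140,"linear":[1.6,3.7,7],"delta_rot":[0,0,0]},
    {"grip":140,"linear":[3.2,7.5,7],"delta_rot":[0,0,0]},
    {"grip":140,"linear":[3.2,7.5,7],"delta_rot":[0,0,0]},
  ],
)

```text
time: 19.3
ee_pos: [0.4609, 0.3198, 0.2156]
tcp_rot: [-179.9, 0.0, 86.7]
wrist_force: [-0.2, -0.8, -0.6]
opening: 0.0381
grasp_force: 0.0
```

```bash
python3 s.py
python3 - <<'E'
from h import *
p=bot.camera("top"); 
for n in ["top","wrist"]:
    p=bot.camera(n)
    for r in bot.pinpoint(p,"shutter_grip")[:1]: print(n,r["conf"],r["pixel"],unproj(p,r["pixel"],.151))
cv2.imwrite("pics/w5.png",p["color"][:,:,::-1])
E
```

```text
19.3 [0.46087381 0.31983653 0.21556648] phi 85.66392840152442 rad -0.8063828936974234 resist 0.1031699461371578
top 0.63 [170.0, 193.6] [0.44400661 0.45707448 0.151     ]
wrist 0.81 [251.6, 206.0] [0.45874786 0.31230338 0.151     ]
```

View pics/w5.png

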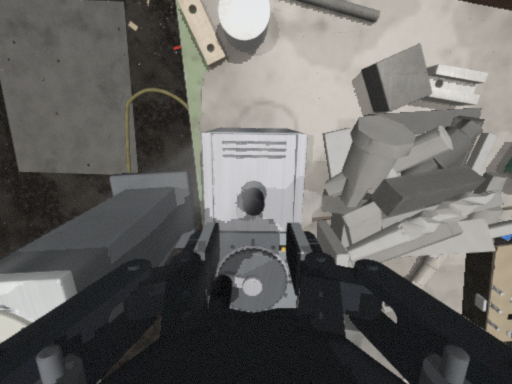

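Call:
play_rows(
  targets=[
    {"grip":140,"linear":[0,-0.3,-3],"delta_rot":[0,0,0]},
    {"grip":140,"linear":[0,-0.3,-5.5],"delta_rot":[0,0,0]},
    {"grip":140,"linear":[0,-0.3,-7.3],"delta_rot":[0,0,0]},
    {"grip":140,"linear":[0,-0.3,-7.3],"delta_rot":[0,0,0]},
    {"grip":255,"linear":[0,-0.3,-7.3],"delta_rot":[0,0,0]},
    {"grip":255,"linear":[0,-0.3,-7.3],"delta_rot":[0,0,0]},
    {"grip":255,"linear":[0,-0.3,-7.3],"delta_rot":[0,0,0]},
    {"grip":255,"linear":[0,-0.3,-7.3],"delta_rot":[0,0,0]},
  ],
  force=40,
)

```text
time: 20.35
ee_pos: [0.4602, 0.314, 0.1464]
tcp_rot: [179.9, -0.1, 86.6]
wrist_force: [-2.2, -1.4, 6.6]
opening: 0.016
grasp_force: 39.7
```

Call:
play_rows(
  targets=[
    {"grip":255,"linear":[0.05,0.7,0],"delta_rot":[0,0,0]},
    {"grip":255,"linear":[0.1,1.4,0],"delta_rot":[0,0,0]},
    {"grip":255,"linear":[0.15,2.1,0],"delta_rot":[0,0,0]},
    {"grip":255,"linear":[0.2,2.8,0],"delta_rot":[0,0,0]},
    {"grip":255,"linear":[0.25,3.5,0],"delta_rot":[0,0,0]},
    {"grip":255,"linear":[0.29,4.2,0],"delta_rot":[0,0,0]},
    {"grip":255,"linear":[0.34,4.9,0],"delta_rot":[0,0,0]},
    {"grip":255,"linear":[0.37,5.3,0],"delta_rot":[0,0,0]},
    {"grip":255,"linear":[0.38,5.5,0],"delta_rot":[0,0,0]},
    {"grip":255,"linear":[0.38,5.5,0],"delta_rot":[0,0,0]},
  ],
)

```text
time: 21.35
ee_pos: [0.4642, 0.3685, 0.1464]
tcp_rot: [179.9, 0.0, 86.5]
wrist_force: [-1.9, -4.6, 8.2]
opening: 0.0162
grasp_force: 39.8
```

Call:
play_rows(
  targets=[
    {"grip":255,"linear":[0.02,0.2,0],"delta_rot":[0,0,0]},
    {"grip":255,"linear":[0.02,0.35,0],"delta_rot":[0,0,0]},
    {"grip":255,"linear":[0.02,0.35,0],"delta_rot":[0,0,0]},
  ],
)

```text
time: 21.65
ee_pos: [0.4642, 0.3688, 0.1463]
tcp_rot: [179.9, 0.3, 86.4]
wrist_force: [-2.4, -21.8, 13.2]
opening: 0.0162
grasp_force: 40.2
```

Call:
play_rows(
  targets=[
    {"grip":255,"linear":[0,-0.25,0],"delta_rot":[0,0,0]},
    {"grip":140,"linear":[0,-0.25,0],"delta_rot":[0,0,0]},
    {"grip":140,"linear":[0,-0.25,0],"delta_rot":[0,0,0]},
    {"grip":140,"linear":[0,-0.25,0],"delta_rot":[0,0,0]},
    {"grip":140,"linear":[0,-0.25,0],"delta_rot":[0,0,0]},
    {"grip":140,"linear":[0,-0.25,3],"delta_rot":[0,0,0]},
    {"grip":140,"linear":[0,-0.25,7],"delta_rot":[0,0,0]},
    {"grip":140,"linear":[0,-0.25,12],"delta_rot":[0,0,0]},
    {"grip":140,"linear":[0,-5,16],"delta_rot":[0,0,0]},
    {"grip":140,"linear":[0,-5,16],"delta_rot":[0,0,0]},
  ],
)

```text
time: 22.65
ee_pos: [0.4644, 0.3209, 0.3094]
tcp_rot: [179.7, -0.2, 86.5]
wrist_force: [0.2, -0.1, -0.4]
opening: 0.0386
grasp_force: 0.0
```

```bash
python3 s.py
python3 - <<'E'
from h import *
p=bot.camera("wrist")
cv2.imwrite("pics/w6.png",p["color"][:,:,::-1])
for r in bot.pinpoint(p,"shutter_grip")[:1]: print(r["conf"],r["pixel"],unproj(p,r["pixel"],.151))
E
```

```text
22.65 [0.46440103 0.32092332 0.30939817] phi 83.50087743488227 rad -0.09483592694215812 resist -0.2480871283476255
0.63 [250.5, 136.6] [0.46596634 0.36730004 0.151     ]
```

View pics/w6.png

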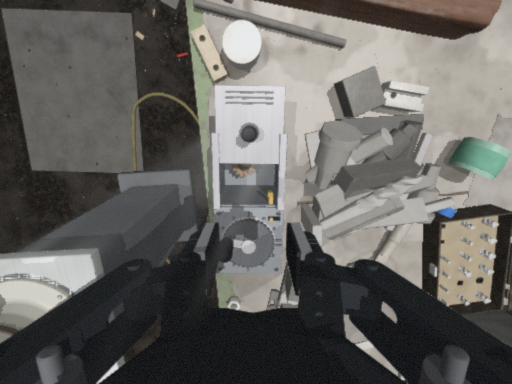

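The picture shows the shutter fully open: its knob is at (249,132) and the compartment is exposed at (247,180). The crank is still at the stop, and the slug, strap and nut have not moved. The gripper is clear of the box.

```bash
python3 -c "
from workcell import bot
print(bot.job_done())"
```

```text
the job is handed in; nothing more can be done
None
```

The lockbox is open and the job is handed in. I dialled four, then one, then turned slowly clockwise to the stop: the turning force rose to about 7 N and the brass pin shifted 8 mm. The shutter then slid its full 55 mm to its end stop, and the loose parts were not touched; I saw no judging result.

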